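Fit the spacer plate and clip the cover onto the pump housing

TASK

Draw the lowest spacer plate out of the stack chute, leaving the others in the chute, and lay it flat in the shallow pocket on top of the pump housing. Then take the cover from its wooden block, set it over the pump and press it straight down with the gripper until it is fully home on the rim and both clip arms have snapped under it, and let go. Do not disturb the tools and parts lying around.

Things in the scene. Friction and masses are not known exactly. Their poses are not given: they have to be found in the camera images.
- pump: Pump housing: aluminium block clamped in a low blue bench fixture, bolted down. Origin under its centre at table level; x along its long side, z up; half a turn changes nothing. Fixture base 170 (x) x 150 (y) mm, 18 mm high, two jaws to 54 mm high at its y sides, bolts out to 86 mm from the centre; body 104 x 76 mm, to z = 90 mm; on it the rim flange.
- pump_pocket (a point): Centre of the floor of the pocket, 96 mm above the table: a rectangular recess 105 (x) x 55 (y) mm, 4 mm deep, slightly chamfered, in the top of the rim flange.
- pump_rim (a point): Centre of the rim flange's top face, 100 mm above the table. The flange is 124 (pump x) x 84 (pump y) mm and 10 mm thick and overhangs the body by 10 mm at the x ends, where the clips hook under it.
- chute: Grey sheet-metal stack chute, bolted down. Origin at table level under the inner face of its outlet gate, on the centre line; -x points out of the outlet, roughly to the robot; the stack lies at +x; z up. Floor 45 mm above the table, x from -6 to 112 mm; sides 53 mm apart inside, 63 mm outside; foot 100 mm wide, 12 mm high; top 107 mm above the table.
- chute_outlet (a point): Middle of the floor's front edge, 6 mm forward of the chute's origin, 45 mm above the table. The gate above it (6 mm thick, x = -6 to 0) leaves a slot 20 mm high over the floor: only the lowest plate can come out when drawn straight along -x; the plates above drop by one as it leaves.
- plate0: Lowest plate of the stack: flat steel-grey spacer plate 100 (x) x 50 (y) x 14 (z) mm, 0.14 to 0.26 kg, origin at the centre of its underside. Lies on the chute floor; its front end sticks out about 33 mm past the gate, to be gripped from above across the 50 mm width. Pulling takes up to about 15 N. In the pocket its top stands 10 mm above the rim; either way round is right.
- plate1: Second plate from below, same shape as plate0, within the chute, 53 mm behind the chute's origin; origin at the centre of its underside.
- plate2: Third plate, the same.
- plate3: Fourth (top) plate, the same.
- cover_block: Fixed wooden block 90 (x) x 60 (y) x 60 (z) mm, origin at the centre of its underside; the cover starts on it, level.
- cover: Grey cast clip-on cover, an upturned shallow tray, 0.22 to 0.41 kg, 144 mm long (x) over its steel clip arms, 101 mm wide (y) over its side skirts. Origin at the centre of its seating edge, which comes to rest on the rim top; z up; either way round is right. Top face 18 mm above the origin, room inside 14 mm. Skirts reach 8 mm below it, flared: 3 to 5 mm play sideways.
- cover_rib (a point): Middle of the top of the cover's grip rib, 44 mm above its origin. The rib is 74 (x) x 16 (y) mm and 26 mm high and stands on the cover's top face.
- clip_a (a joint): Clip arm hinged at the cover's +x end, sprung shut; 0 rad = closed, about 0.16 as the rim spreads it. Hangs to 35 mm below the cover's origin; hook overlap 4 mm; its slope finds the rim within 4 mm. Pressing spreads the arms from about 22 mm above home, hardest (8 to 15 N) near 14 mm, then slides easily; they snap under the rim in the last 3 mm, when fully home.
- clip_b (a joint): Clip arm at the cover's -x end, the same.
- wrench: Bystander: 180 mm spanner lying on the table; leave alone.
- screwdriver: Bystander: 190 mm screwdriver with yellow handle lying on the table; leave alone.
- injector: Bystander: steel injector, 32 mm wide and 118 mm high, standing on the table beyond the task's things; leave alone.
- bearing: Bystander: steel ring 72 mm wide, 20 mm high, lying on the table; leave alone.
- hammer: Bystander: 260 mm hammer lying on the table at the right; leave alone.
Mind the look-alikes: they are no part of the job. Leave any red look-alike of the cover alone.

How it is judged:
On the way, in this order (a step that is already met when the one before it is completed fails the run):
1. the lowest plate is drawn clear of the chute while the others stay in it (x of plate0 in the frame of chute below -0.052 m and x of each of plate1, plate2, plate3 in the frame of chute above 0.03 m and horizontal distance between each of plate1, plate2, plate3 and chute below 0.09 m and z of plate1 in the frame of chute below 0.065 m and angle between each of plate1, plate2, plate3's own z axis and vertical below 0.15 rad and z of plate2 in the frame of chute below 0.079 m and z of plate3 in the frame of chute below 0.093 m), for 0.1 s.
2. the plate lies flat in the pump's pocket, let go, the cover not yet on (horizontal distance between plate0 and pump_pocket below 0.005 m and z of plate0 in the frame of pump between 0.093 and 0.099 m and angle between plate0's own z axis and vertical below 0.05 rad and angle between the x axis of plate0 and the x axis of pump, either way round below 0.1 rad and contact force between the fingers and plate0 below 0.3 N), for 0.2 s.
3. the cover is pressed home on the rim by the robot, both clips closed under it (horizontal distance between cover and pump_rim below 0.006 m and z of cover in the frame of pump between 0.097 and 0.103 m and angle between cover's own z axis and vertical below 0.04 rad and angle between the x axis of cover and the x axis of pump, either way round below 0.08 rad and value of joint each of clip_a, clip_b below 0.09 rad and contact force between any of the fingers, the arm and cover above 0.3 N), for 0.05 s.
At the end, for the whole second after the job is handed in: Plate flat in the pocket (5 mm, 0.1 rad); cover on the rim (6 mm sideways, 3 mm in height, level to 0.04 rad, lined up to 0.08 rad), both clip arms closed (below 0.09 rad); the other three plates in the chute, flat to 0.15 rad; all at rest (horizontal distance between plate0 and pump_pocket below 0.005 m and z of plate0 in the frame of pump between 0.093 and 0.099 m and angle between plate0's own z axis and vertical below 0.05 rad and angle between the x axis of plate0 and the x axis of pump, either way round below 0.1 rad and horizontal distance between cover and pump_rim below 0.006 m and z of cover in the frame of pump between 0.097 and 0.103 m and angle between cover's own z axis and vertical below 0.04 rad and angle between the x axis of cover and the x axis of pump, either way round below 0.08 rad and value of joint each of clip_a, clip_b below 0.09 rad and x of each of plate1, plate2, plate3 in the frame of chute above 0.03 m and horizontal distance between each of plate1, plate2, plate3 and chute below 0.09 m and z of plate1 in the frame of chute below 0.065 m and angle between each of plate1, plate2, plate3's own z axis and vertical below 0.15 rad and z of plate2 in the frame of chute below 0.079 m and z of plate3 in the frame of chute below 0.093 m and linear speed of each of cover, plate0, plate1 below 0.02 m/s); the robot touches nothing.
It fails at once if a bystander is pushed more than 30 mm (distance of any of wrench, screwdriver, injector, bearing, hammer from where it was at the start of the episode above 0.03 m).
It fails at once if a plate other than the lowest is pulled out of the chute (x of any of plate1, plate2, plate3 in the frame of chute below 0.02 m).
It also fails if it takes over 50 s, if anything falls off the work surface, if the arm or the gripper's body presses on something with over 40 N, if the wrist force passes 120 N, or if a joint passes its speed limit or range.

ROBOT

A 6-joint arm with a two-finger parallel gripper is mounted at the origin on the work surface. World frame = base frame: x ahead of the robot, y to its left, z up, the work surface at z = 0. Lengths are in m, angles in rad, forces in N, time in s.
With the tool pointing down it reaches from about 0.375 to 0.9 m from the base axis. Payload 3.1 kg.
Tool frame: the origin (TCP) lies at the very end of the fingers, on their centre line; the grasp point (between the pads) lies 19 mm behind it (manip.hold_point_z is the distance from the TCP to the grasp point, in m); z points along the fingers, y is the line along which they close (so a half turn about z gives the same grasp; the last joint's range is limited). The gripper opens to 85 mm and grips with 20 to 120 N. Pads are 22 mm wide; open, the fingers measure 114 mm over their backs; the gripper's body (76 mm by 85 mm) begins 54 mm behind the grasp point. The pads swing forward as they close: fully open they stand 13 mm farther back than shut.
Start: joints at [-1.512, 0.527, 1.433, -0, 1.181, -0.178], TCP at [0.147, -0.607, 0.198] pointing down, gripper open.
Joint ranges: [-3.08, 3.08], [-0.75, 2.2], [0.22, 2.44], [-1.43, 4.57], [0, 2.65], [-2.85, 2.85]. Speed limits (rad/s): [2.79, 2.79, 3.14, 3.14, 3.14, 3.14].

INTERFACE

Orientations are given as a rotation vector (axis times angle).
In Python, from bench import status, vision, ticket, manip gives the robot as it stands. The module is installed in compiled form; this text tells all that it offers.
- The arm moves only by the shell command python3 -m jog 'ROWS' [FORCE]. ROWS is JSON, a list of rows, each a list of 7 numbers: the shift along the tool's x, y, z normalised to -1 to 1, where 1 is 0.5 m, then the turn, a rotation vector about the tool's x, y, z normalised to -1 to 1, where 1 is 45 degrees, then the closure, from -1 (fully open) to 1 (shut). A call has 1 to 20 rows; each row shifts and turns the commanded pose from where the row before left it, along the tool's axes as they then stand; what a row does not reach is not made up. A row lasts 1/10 s, in which the tool goes at most 50 mm and 8.59 degrees, less where a joint would pass 70% of its speed; a pose out of reach is approached as far as the arm can. A call with a number of a shift or a turn outside -1 to 1 is refused whole. A call with a gripper value outside its range is refused whole. The fingers move at their own pace and stop on an object; FORCE is the grip in N (left out, the last holds). Time passes only in rows, so rows that do not move let the fingers close. It gives the time, the measured TCP pose, the force, the opening and the grip force at its end, in the units of the state.
- status.sense(): the state, without advancing time (a new reading comes with each control period).
- vision.camera(name): name is "scene" or "top" or "wrist"; returns a dict with "image" (420x560x3 uint8, red, green, blue), "intrinsics" (3x3 intrinsics, pixels), "rvec" (rotation vector, rad) and "tvec" (3), from world to camera coordinates, as OpenCV has them; the wrist camera has in their place "mount" (4x4, takes a point from camera to tool coordinates, whose origin is the TCP and whose axes are the flange's). Camera axes: x right, y down, z forward; pixel columns grow to the right and rows downward; lengths in m; the calibration is good to about 2 mm. A picture is of the moment at which its call begins: read the wrist's pose just before it. There is no depth.
- ticket.job_done(): hands the job in; it is judged then, once.
The state is a dict: "t": time; "qpos": joint angles; "qd": joint speeds; "tau": joint torques, N m; "tcp_pos": TCP position; "tool_rot": TCP orientation; "force": force on the tool from outside, world axes, zero at the start; "ft_torque": the same for the moment, N m; "grip_width": finger opening in m; "finger_force": force on a finger pad.
Only numpy, scipy, OpenCV 4.12 (cv2) and the standard library are available. Lean on these libraries where they do the work, as an engineer would, in place of code of your own. Each camera call takes 0.05 s, during which the arm holds its last target. There are 200 camera calls.

## Working session

There is one attempt and no reset: what is moved stays moved. The work goes in short steps, Python scripts to look and compute and a shell command to move; the robot and the scene stay as the last step left them, time stands still between calls to the robot, and variables do not carry over. Pictures are saved under pics/ and viewed, at most 10 in all, crops included, and the job is handed in when it is done.

```bash
mkdir -p pics; cat > h.py <<'E'
import numpy as np, cv2
from scipy.spatial.transform import Rotation as R
from bench import status, vision, ticket, manip
def snap(n,f):
    s=status.sense(); c=vision.camera(n)
    K=np.array(c['intrinsics'])
    if n=='wrist':
        M=np.array(c['mount']); T=np.eye(4); T[:3,:3]=R.from_rotvec(s['tool_rot']).as_matrix(); T[:3,3]=s['tcp_pos']
        W=T@M
    else:
        r=R.from_rotvec(np.ravel(c['rvec'])).as_matrix(); W=np.eye(4); W[:3,:3]=r.T; W[:3,3]=-r.T@np.ravel(c['tvec'])
    cv2.imwrite(f'pics/{f}.png',c['image'][:,:,::-1]); np.savez(f'{f}.npz',K=K,W=W,img=c['image'])
def ray(f,u,v):
    d=np.load(f'{f}.npz'); p=np.linalg.inv(d['K'])@[u,v,1]
    return d['W'][:3,3], d['W'][:3,:3]@p
def onz(f,u,v,z):
    o,d=ray(f,u,v); return o+d*(z-o[2])/d[2]
def proj(f,P):
    d=np.load(f'{f}.npz'); q=d['W'][:3,:3].T@(np.array(P)-d['W'][:3,3]); q=d['K']@q; return q[:2]/q[2]
def tri(f1,p1,f2,p2):
    a,u=ray(f1,*p1); b,v=ray(f2,*p2); x=np.linalg.lstsq(np.c_[u,-v],b-a,rcond=None)[0]
    return (a+u*x[0]+b+v*x[1])/2, np.linalg.norm(a+u*x[0]-b-v*x[1])
E
python3 - <<'E'
from h import *
snap('scene','s0'); snap('top','t0'); snap('wrist','w0')
s=status.sense(); print(s['t'],s['tcp_pos'],R.from_rotvec(s['tool_rot']).as_matrix().round(3),manip.hold_point_z)
for f in('s0','t0','w0'): d=np.load(f+'.npz'); print(d['K'].round(1).tolist(),d['W'].round(3).tolist())
a=cv2.imread('pics/s0.png');b=cv2.imread('pics/t0.png')
E
```

```text
0.15 [ 0.14722528 -0.60680174  0.19684705] [[ 0.972  0.236 -0.   ]
 [ 0.236 -0.972  0.002]
 [ 0.    -0.002 -1.   ]] 0.0187
[[413.1, 0.0, 278.1], [0.0, 413.1, 210.9], [0.0, 0.0, 1.0]] [[-0.762, 0.348, -0.546, 1.071], [0.647, 0.428, -0.63, 0.527], [0.015, -0.834, -0.552, 0.668], [0.0, 0.0, 0.0, 1.0]]
[[481.7, 0.0, 278.0], [0.0, 481.7, 214.4], [0.0, 0.0, 1.0]] [[0.015, -0.997, 0.074, 0.411], [-1.0, -0.014, 0.005, -0.108], [-0.004, -0.074, -0.997, 1.452], [0.0, 0.0, 0.0, 1.0]]
[[338.7, 0.0, 281.6], [0.0, 338.7, 215.5], [0.0, 0.0, 1.0]] [[0.237, -0.926, -0.293, 0.222], [-0.972, -0.226, -0.069, -0.588], [-0.002, 0.301, -0.954, 0.372], [0.0, 0.0, 0.0, 1.0]]
```

View pics/t0.png

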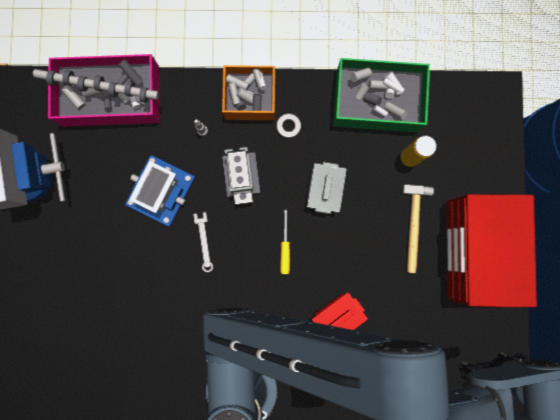

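View pics/s0.png

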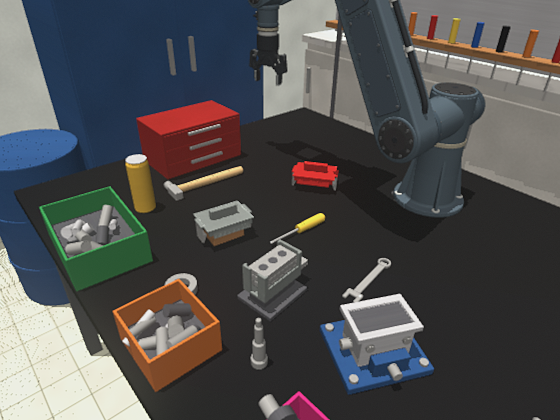

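The top view shows the pump at (160,190) on its blue base, the chute at (240,175) with its plate tongue near (243,198), and the grey cover on its block at (326,187). Two things could be the cover: grey at (326,187) in top and (223,220) in scene, or red at (342,312) in top and (316,175) in scene. The grey one fits because it is cast grey and sits on the wooden block. An enlarged crop will confirm it.

```bash
python3 - <<'E'
import cv2,numpy as np
a=cv2.imread('pics/t0.png')[135:235,115:365]; b=cv2.imread('pics/s0.png')[190:390,180:445]
a=cv2.resize(a,None,fx=3.2,fy=3.2,interpolation=cv2.INTER_CUBIC)  #800x320
cv2.imwrite('pics/c0.png',a)
E
```

```text
(no output)
```

View pics/c0.png

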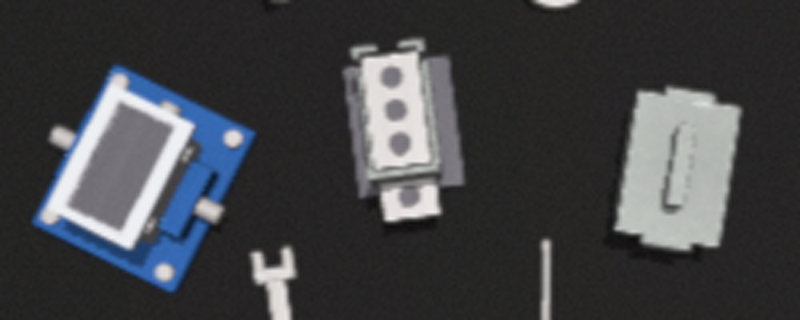

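The crop confirms it: the grey cover with its rib is at crop (678,170), the chute's plate tongue is at (410,200), and the pump rim corners are (118,82), (195,125), (132,248) and (50,205). Next I compute coarse poses and go to a close view.

```bash
python3 - <<'E'
from h import *
c=lambda x,y,z: onz('t0',115+x/3.2-.35,135+y/3.2-.35,z)
P=[c(x,y,.1) for x,y in [(118,82),(195,125),(132,248),(50,205)]]
print('rim',np.mean(P,0),[np.linalg.norm(P[i]-P[i-1]) for i in range(4)],np.degrees(np.arctan2(*(P[0]-P[3])[1::-1])))
f=[c(383,222,.059),c(440,216,.059)]; d=f[1]-f[0]
print('plate front',f,np.mean(f,0),np.degrees(np.arctan2(d[1],d[0])),np.linalg.norm(d))
r=[c(684,122,.122),c(672,210,.122)]; print('rib',np.mean(r,0),np.degrees(np.arctan2(*(r[0]-r[1])[1::-1])),np.linalg.norm(r[0]-r[1]))
s=[c(640,92,.096),c(742,105,.096),c(722,247,.096),c(614,233,.096)];print('cov',np.mean(s,0),[np.linalg.norm(s[i]-s[i-1]) for i in range(4)],np.degrees(np.arctan2(*(s[0]-s[3])[1::-1])))
E
```

```text
rim [0.5862469  0.25283915 0.1       ] [np.float64(0.12409086833848239), np.float64(0.0790638710111915), np.float64(0.12178794745781078), np.float64(0.08249099894310231)] -27.00513092730484
plate front [array([0.54259964, 0.02648229, 0.059     ]), array([ 0.54880868, -0.02516665,  0.059     ])] [0.54570416 0.00065782 0.059     ] -83.14502287518724 0.05202081520216233
rib [ 0.58923256 -0.2348166   0.122     ] -7.283443711482819 0.07772232603768955
cov [ 0.58996354 -0.23863676  0.096     ] [np.float64(0.12795447118467887), np.float64(0.09121115066403503), np.float64(0.12785550970189766), np.float64(0.0959583975807497)] -9.806592708337181
```

```bash
python3 -m jog '[[0,0,0,0,0,0.149,-1],[0.059,-0.069,-0.003,0,0,0,-1],[0.059,-0.069,-0.003,0,0,0,-1],[0.059,-0.069,-0.003,0,0,0,-1],[0.059,-0.069,-0.003,0,0,0,-1],[0.059,-0.069,-0.003,0,0,0,-1],[0.059,-0.069,-0.003,0,0,0,-1],[0.059,-0.069,-0.003,0,0,0,-1],[0.059,-0.069,-0.003,0,0,0,-1],[0.059,-0.069,-0.003,0,0,0,-1],[0.059,-0.069,-0.003,0,0,0,-1],[0.059,-0.069,-0.003,0,0,0,-1],[0.059,-0.069,-0.003,0,0,0,-1],[0.059,-0.069,-0.003,0,0,0,-1],[0.059,-0.069,-0.003,0,0,0,-1],[0.059,-0.069,-0.003,0,0,0,-1],[0.059,-0.069,-0.003,0,0,0,-1],[0,0,0,0,0,0,-1],[0,0,0,0,0,0,-1]]'
python3 - <<'E'
from h import *
snap('wrist','w1'); snap('top','t1'); s=status.sense();print(s['t'],s['tcp_pos'],R.from_rotvec(s['tool_rot']).as_matrix().round(3),s['qpos'],s['force'])
E
```

```text
t: 2.05
tcp_pos: [0.5491, -0.0016, 0.2211]
tool_rot: [3.135, 0.194, -0.002]
force: [0.0, -0.1, 0.3]
grip_width: 0.0853
finger_force: 0.0
2.15 [ 0.54838081 -0.00311162  0.22121747] [[ 0.993  0.12  -0.002]
 [ 0.12  -0.993 -0.   ]
 [-0.002 -0.    -1.   ]] [-2.09210883e-01  3.96833671e-01  1.59713560e+00 -5.03000996e-04
  1.14909103e+00  1.24149726e+00] [-0.57518841 -0.34445205 -0.79658906]
```

View pics/w1.png

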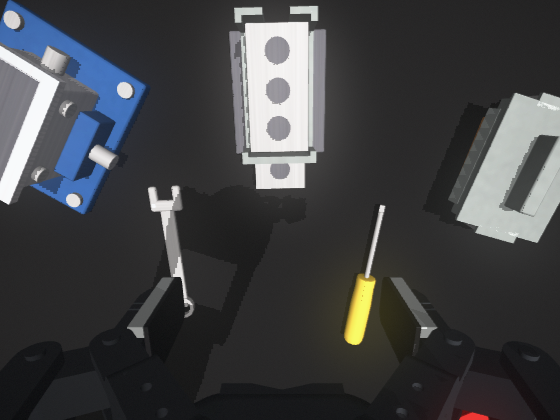

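The wrist view shows the plate's front edge at about (256–304,188), the gate at about row 157, the pump partly visible at upper left, and the grey cover at right (510,165). Measuring the tongue.

```bash
python3 - <<'E'
from h import *
g=np.load('w1.npz')['img']; gr=g.min(2)
for v in range(152,194,3):
    print(v,gr[v,245:316:2].tolist() if v in(167,176,188) else '', [int(x) for x in np.where(gr[v,240:320]>140)[0][[0,-1]]+240] if (gr[v,240:320]>140).any() else '')
print(gr[160:195,270].tolist())
E
```

```text
152  [245, 315]
155  [242, 315]
158  [242, 315]
161  [243, 315]
164  [255, 304]
167 [60, 61, 61, 56, 55, 196, 232, 231, 235, 234, 234, 235, 232, 142, 141, 140, 142, 141, 141, 137, 136, 136, 141, 233, 236, 238, 237, 232, 234, 235, 92, 66, 65, 64, 65, 63] [255, 304]
170  [255, 304]
173  [256, 304]
176 [57, 58, 59, 60, 52, 80, 229, 232, 232, 234, 233, 233, 232, 230, 163, 137, 140, 140, 137, 135, 136, 226, 230, 231, 235, 239, 236, 231, 232, 235, 89, 63, 63, 62, 61, 60] [256, 304]
179  [256, 304]
182  [256, 304]
185  [256, 304]
188 [45, 45, 53, 55, 56, 57, 221, 220, 216, 217, 227, 226, 225, 166, 150, 147, 163, 153, 140, 110, 108, 103, 99, 81, 77, 76, 74, 73, 74, 58, 59, 59, 59, 58, 58, 58] [256, 279]
191  
[204, 203, 203, 206, 231, 218, 198, 177, 159, 159, 159, 163, 197, 171, 231, 231, 230, 230, 231, 231, 230, 230, 231, 231, 230, 230, 230, 231, 223, 60, 59, 59, 58, 58, 58]
```

```bash
python3 - <<'E'
from h import *
c=lambda x,y:(115+x/3.2-.35,135+y/3.2-.35)
print(tri('w1',(255.5,188.5),'t0',c(383,222)),tri('w1',(304.8,187.2),'t0',c(440,216)))
z=.059
A=[onz('w1',*p,z) for p in [(255.5,188.5),(304.8,187.2),(304.8,164),(254.6,164)]]
for a in A: print(a)
ang=lambda d:np.degrees(np.arctan2(d[1],d[0]))
print(np.linalg.norm(A[0]-A[1]),ang(A[0]-A[1])-90,ang(A[2]-A[1]),ang(A[3]-A[0]))
# stack top hole discs and stack edges
m=(A[0]+A[1])/2; print(m)
E
```

```text
(array([0.54322474, 0.02641339, 0.05323602]), np.float64(0.001260660995327615)) (array([ 0.54995393, -0.02486206,  0.04889209]), np.float64(0.0006683849917619243))
[0.54470682 0.02550032 0.059     ]
[ 0.55230009 -0.02417878  0.059     ]
[ 0.57570205 -0.02075499  0.059     ]
[0.5694763  0.02891939 0.059     ]
0.050256051778578795 8.69019501021684 8.32352200415856 7.8592025901102565
[0.54850345 0.00066077 0.059     ]
```

Plate heading is about 8.4°, and the width of 50.3 mm agrees with z = 59 mm. The top of the plate triangulates at about 51–53 mm from the coarse top view, close enough. Going down to grip, with tips about 6 mm above the plate's underside.

```bash
python3 -m jog '[[0,0,0,0,0,-0.033,-1],[0.009,-0.0025,0.08,0,0,0,-1],[0.009,-0.0025,0.08,0,0,0,-1],[0.009,-0.0025,0.08,0,0,0,-1],[0,0,0.06,0,0,0,-1],[0,0,0.046,0,0,0,-1],[0,0,0,0,0,0,-1],[0,0,0,0,0,0,-1],[0,0,0,0,0,0,1],[0,0,0,0,0,0,1],[0,0,0,0,0,0,1],[0,0,0,0,0,0,1],[0,0,0,0,0,0,1],[0,0,0,0,0,0,1]]' 100
python3 - <<'E'
from h import *
snap('wrist','w2'); s=status.sense();print(s['t'],s['tcp_pos'],R.from_rotvec(s['tool_rot']).as_matrix().round(3),s['grip_width'],s['finger_force'],s['force'],s['ft_torque'])
E
```

```text
t: 3.55
tcp_pos: [0.5622, 0.0032, 0.0488]
tool_rot: [3.133, 0.23, 0.0]
force: [0.3, 1.0, 0.4]
grip_width: -0.0
finger_force: 0.0
3.6 [0.56212889 0.00321832 0.04870229] [[ 0.989  0.146  0.   ]
 [ 0.146 -0.989 -0.   ]
 [ 0.     0.    -1.   ]] -0.0002730958782305867 0.0 [-1.23555909  0.30656745 -0.17979181] [-0.02453879  0.01577347  0.04548323]
```

View pics/w2.png

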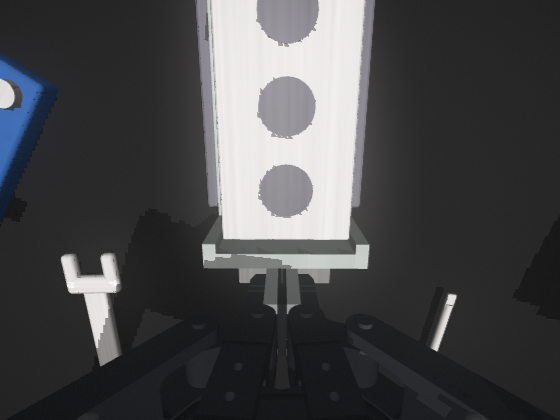

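The fingers shut fully at image column 283, without the plate. The gate face is at rows 245–267 and the tongue at (239–330, 268–283). I'll triangulate the tongue again using this view with w1.

```bash
python3 - <<'E'
from h import *
gr=np.load('w2.npz')['img'].min(2)
for v in(270,274,278,282,284): print(v,gr[v,232:270:2].tolist(),gr[v,298:338:2].tolist())
print(gr[262:290,250].tolist(),gr[262:290,318].tolist())
s=status.sense();print('tcp px',proj('w2',s['tcp_pos']))
print(tri('w1',(255.5,188.5),'w2',(239.5,282.5)),tri('w1',(304.8,187.2),'w2',(330,282.5)))
for z in(.045,.052,.059):
  a,b=onz('w2',239.5,282.5,z),onz('w2',330,282.5,z); print(z,a,b,np.linalg.norm(a-b))
E
```

```text
270 [46, 46, 47, 70, 146, 142, 146, 142, 144, 149, 149, 145, 146, 146, 145, 146, 145, 115, 96] [142, 146, 144, 145, 146, 148, 149, 151, 152, 151, 147, 144, 147, 148, 148, 150, 79, 61, 61, 60]
274 [43, 44, 44, 55, 147, 141, 145, 143, 143, 148, 148, 143, 52, 47, 48, 48, 48, 91, 97] [61, 53, 52, 53, 52, 69, 147, 152, 151, 150, 146, 144, 145, 147, 147, 146, 74, 60, 59, 58]
278 [43, 43, 41, 43, 147, 139, 145, 142, 141, 144, 49, 45, 46, 46, 46, 46, 45, 91, 95] [75, 50, 50, 50, 50, 51, 51, 69, 150, 149, 145, 143, 145, 147, 146, 143, 64, 57, 57, 58]
282 [40, 40, 42, 40, 134, 135, 141, 138, 137, 60, 43, 44, 43, 44, 43, 44, 44, 92, 93] [84, 48, 48, 48, 48, 48, 47, 48, 88, 150, 145, 143, 144, 146, 145, 137, 58, 56, 56, 56]
284 [40, 40, 41, 39, 41, 41, 42, 42, 42, 43, 43, 43, 43, 43, 43, 44, 44, 94, 94] [95, 47, 47, 47, 47, 48, 47, 47, 49, 56, 56, 56, 56, 56, 55, 54, 56, 55, 56, 54]
[125, 125, 124, 125, 125, 125, 139, 150, 149, 149, 149, 149, 148, 148, 149, 149, 144, 83, 71, 61, 60, 42, 43, 49, 48, 41, 41, 39] [202, 202, 202, 202, 202, 201, 187, 146, 147, 148, 147, 146, 146, 146, 146, 146, 145, 146, 145, 145, 145, 81, 56, 56, 55, 54, 55, 54]
tcp px [282.87142792 252.13180043]
(array([0.54425332, 0.02517961, 0.05712994]), np.float64(0.0008277343951201405)) (array([ 0.55215418, -0.02431662,  0.05819892]), np.float64(0.00013257767322671687))
0.045 [0.5374333  0.02546112 0.045     ] [ 0.54534278 -0.02752057  0.045     ] 0.053568821632329025
0.052 [0.54136957 0.02505951 0.052     ] [ 0.54897018 -0.02585316  0.052     ] 0.05147688613880604
0.059 [0.54530585 0.02465791 0.059     ] [ 0.55259758 -0.02418576  0.059     ] 0.049384950645283074
```

```bash
python3 - <<'E'
from h import *
s=status.sense();p=s['tcp_pos']
for z in(.049,.059,.07,.08,.1,.12): print(z,proj('w2',[p[0],p[1],z]).round(0),proj('w2',[p[0]-.011,p[1],z]).round(0),proj('w2',[p[0]+.011,p[1],z]).round(0))
a=cv2.imread('pics/w2.png')[235:345,210:360]; a=cv2.convertScaleAbs(cv2.resize(a,None,fx=5.3,fy=5.3,interpolation=cv2.INTER_CUBIC),alpha=1.5,beta=20); cv2.imwrite('pics/c2.png',a)
E
```

```text
0.049 [283. 252.] [280. 270.] [286. 234.]
0.059 [283. 260.] [280. 278.] [286. 241.]
0.07 [283. 269.] [280. 288.] [286. 249.]
0.08 [283. 279.] [280. 299.] [287. 258.]
0.1 [283. 302.] [279. 324.] [287. 278.]
0.12 [283. 332.] [279. 357.] [288. 305.]
```

View pics/c2.png

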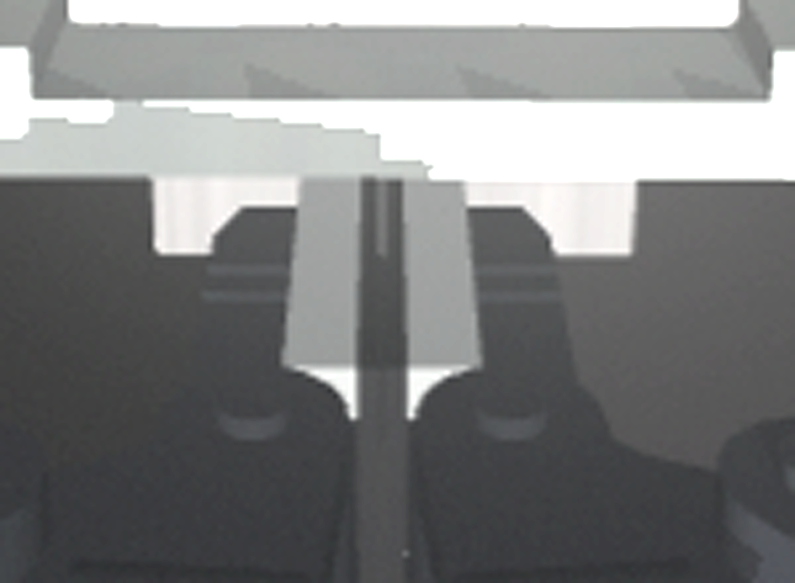

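```bash
python3 - <<'E'
from h import *
p=np.array([.54838,-.00311,.2212]); A=R.from_rotvec([3.135,.194,-.002]).as_matrix()
for z in(0,-.007,-.013,-.02,-.03):
  print(z,[proj('w1',p+A@[x,y,z]).round(0).tolist() for x in(-.011,.011) for y in(-.0425,.0425)])
gr=np.load('w1.npz')['img'].min(2)
print(gr[265:345:3,165].tolist()); print(gr[300,120:200:3].tolist())
E
```

```text
0 [[211.0, 271.0], [360.0, 271.0], [209.0, 235.0], [362.0, 235.0]]
-0.007 [[209.0, 277.0], [362.0, 277.0], [206.0, 240.0], [365.0, 240.0]]
-0.013 [[206.0, 282.0], [365.0, 282.0], [203.0, 244.0], [368.0, 244.0]]
-0.02 [[203.0, 289.0], [368.0, 289.0], [200.0, 250.0], [371.0, 250.0]]
-0.03 [[199.0, 299.0], [373.0, 300.0], [195.0, 258.0], [377.0, 258.0]]
[33, 33, 32, 33, 74, 101, 101, 102, 101, 36, 26, 23, 23, 22, 22, 20, 20, 20, 20, 20, 21, 19, 19, 18, 16, 18, 18]
[42, 42, 42, 41, 41, 34, 27, 25, 28, 88, 88, 87, 88, 74, 26, 23, 22, 25, 22, 23, 24, 23, 227, 137, 90, 44, 44]
```

```bash
python3 - <<'E'
from h import *
print({k:getattr(manip,k) for k in dir(manip) if not k.startswith('__')})
snap('scene','s2'); s=status.sense();p=s['tcp_pos']; q=proj('s2',p); print(q, proj('s2',p+[0,0,.037]))
u,v=q.astype(int); a=cv2.imread('pics/s2.png')[v-85:v+40,u-80:u+80]
cv2.imwrite('pics/c3.png',cv2.resize(a,None,fx=4.7,fy=4.7,interpolation=cv2.INTER_CUBIC)); print(u-80,v-85)
E
```

```text
{'IKError': <class 'bench.IKError'>, 'hold_point_z': 0.0187}
[295.42006156 260.72820661] [296.03966974 248.11499039]
215 175
```

View pics/c3.png

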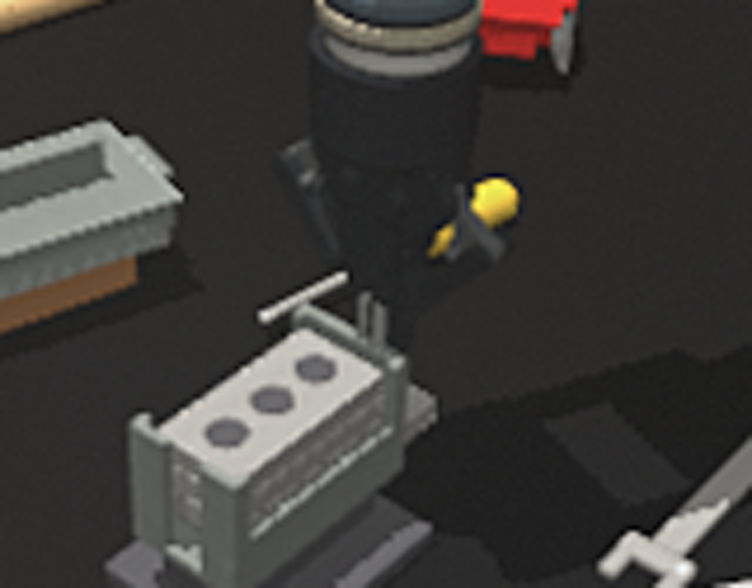

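```bash
python3 - <<'E'
from h import *
g=np.load('w1.npz')['img']; gr=g.min(2)
for v in(277,280,283,290,300,310): print(v,gr[v,120:200:2].tolist(),gr[v,370:440:2].tolist())
d=np.load('w1.npz'); p=np.array([.54838,-.00311,.2212]); A=R.from_rotvec([3.135,.194,-.002]).as_matrix()
for dep in(.13,.143,.155,.17,.19):
  q=np.linalg.inv(d['K'])@[183,279,1]*dep; w=d['W'][:3,:3]@q+d['W'][:3,3]; print(dep,A.T@(w-p))
a=cv2.imread('pics/w1.png')[255:415,90:480]; a=cv2.convertScaleAbs(cv2.resize(a,None,fx=2.05,fy=2.05,interpolation=cv2.INTER_CUBIC),alpha=2.2,beta=10); cv2.imwrite('pics/c4.png',a)
E
```

```text
277 [41, 42, 42, 42, 42, 42, 43, 42, 44, 41, 42, 43, 44, 44, 45, 43, 44, 33, 33, 31, 33, 51, 73, 74, 74, 74, 75, 52, 28, 26, 115, 223, 103, 45, 46, 44, 46, 45, 45, 45] [49, 49, 45, 44, 45, 46, 46, 28, 28, 27, 68, 73, 73, 74, 74, 74, 49, 45, 44, 44, 44, 43, 44, 43, 42, 43, 43, 43, 43, 43, 43, 43, 44, 43, 44]
280 [40, 41, 40, 41, 42, 42, 41, 42, 43, 41, 42, 42, 42, 44, 42, 43, 44, 33, 29, 31, 78, 101, 101, 101, 100, 101, 63, 28, 27, 26, 27, 223, 136, 45, 46, 46, 46, 46, 45, 45] [55, 58, 66, 46, 46, 45, 33, 27, 27, 32, 32, 96, 101, 101, 101, 101, 101, 58, 45, 44, 44, 44, 44, 44, 43, 43, 43, 42, 43, 45, 44, 42, 43, 44, 43]
283 [40, 42, 42, 41, 42, 41, 41, 42, 42, 41, 43, 43, 42, 43, 43, 43, 43, 30, 30, 95, 101, 101, 101, 101, 101, 62, 28, 26, 27, 26, 28, 170, 178, 50, 45, 45, 45, 44, 45, 45] [105, 102, 83, 45, 46, 45, 30, 27, 27, 27, 30, 32, 97, 101, 102, 101, 101, 101, 58, 44, 43, 44, 44, 43, 44, 43, 44, 43, 43, 44, 43, 43, 43, 43, 43]
290 [39, 41, 41, 41, 41, 42, 42, 43, 42, 42, 42, 43, 42, 36, 28, 29, 32, 88, 89, 89, 89, 88, 99, 57, 28, 26, 25, 26, 25, 25, 25, 26, 224, 106, 45, 44, 45
[... 306 characters left out ...]
02, 103, 90, 45, 43, 44] [91, 46, 45, 44, 44, 33, 26, 26, 27, 26, 27, 26, 26, 27, 26, 31, 29, 59, 101, 101, 101, 100, 100, 100, 60, 34, 35, 35, 34, 38, 43, 43, 44, 44, 43]
310 [41, 42, 42, 41, 32, 29, 31, 29, 30, 45, 88, 88, 88, 88, 88, 88, 88, 25, 25, 20, 20, 19, 21, 22, 23, 23, 23, 23, 23, 22, 23, 23, 24, 29, 41, 137, 135, 38, 30, 28] [47, 45, 44, 45, 43, 27, 25, 26, 27, 27, 27, 26, 25, 26, 25, 26, 26, 26, 29, 31, 58, 90, 87, 87, 100, 100, 100, 100, 40, 35, 34, 35, 35, 39, 43]
0.13 [ 0.0154547  -0.03993321 -0.05879494]
0.143 [ 0.00921089 -0.0437245  -0.04713621]
0.155 [ 0.00344737 -0.04722416 -0.0363743 ]
0.17 [-0.00375703 -0.05159872 -0.02292191]
0.19 [-0.01336289 -0.05743148 -0.0049854 ]
```

View pics/c4.png

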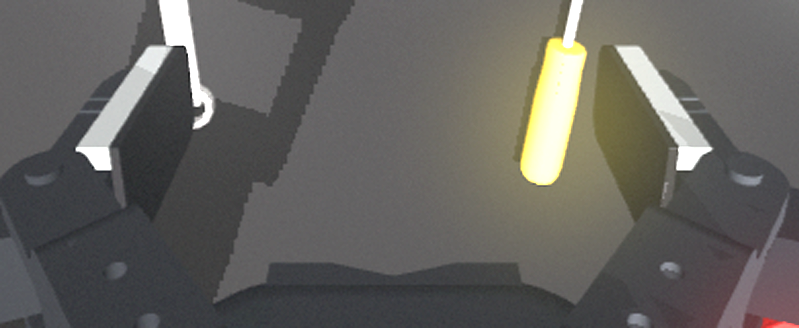

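The open pad tips in w1 sit about 50 mm behind the reported TCP (about 38 mm when shut), so the fingers closed above the plate. I'll open, lower in two stages while watching the force, and grip again.

```bash
python3 -m jog '[[0,0,0,0,0,0,-1],[0,0,0,0,0,0,-1],[0,0,0,0,0,0,-1],[0,0,0,0,0,0,-1],[0,0,0,0,0,0,-1],[0,0,0.01,0,0,0,-1],[0,0,0.01,0,0,0,-1],[0,0,0.01,0,0,0,-1],[0,0,0.01,0,0,0,-1],[0,0,0,0,0,0,-1]]' && python3 -m jog '[[0,0,0.01,0,0,0,-1],[0,0,0.01,0,0,0,-1],[0,0,0.01,0,0,0,-1],[0,0,0.006,0,0,0,-1],[0,0,0,0,0,0,-1]]'; python3 - <<'E'
from h import *
snap('wrist','w3')
E
```

```text
t: 4.65
tcp_pos: [0.5614, 0.0032, 0.0276]
tool_rot: [-3.133, -0.23, 0.003]
force: [-0.6, -0.6, -0.2]
grip_width: 0.0852
finger_force: 0.0
t: 5.15
tcp_pos: [0.5617, 0.0032, 0.01]
tool_rot: [-3.133, -0.23, 0.002]
force: [1.0, -0.7, 0.6]
grip_width: 0.085
finger_force: 0.0
```

No contact force. Closing now.

```bash
python3 -m jog '[[0,0,0,0,0,0,1],[0,0,0,0,0,0,1],[0,0,0,0,0,0,1],[0,0,0,0,0,0,1],[0,0,0,0,0,0,1],[0,0,0,0,0,0,1]]' 100
```

```text
t: 5.8
tcp_pos: [0.5624, 0.003, 0.0117]
tool_rot: [3.133, 0.23, 0.001]
force: [-2.0, -0.1, 6.0]
grip_width: 0.0473
finger_force: 103.0
```

```bash
python3 -m jog '[[-0.01,0,0,0,0,0,1],[-0.02,0,0,0,0,0,1],[-0.02,0,0,0,0,0,1],[-0.02,0,0,0,0,0,1],[-0.02,0,0,0,0,0,1],[-0.02,0,0,0,0,0,1]]'; python3 -m jog '[[-0.02,0,0,0,0,0,1],[-0.02,0,0,0,0,0,1],[-0.02,0,0,0,0,0,1],[-0.02,0,0,0,0,0,1],[-0.02,0,0,0,0,0,1],[-0.02,0,0,0,0,0,1],[0,0,0,0,0,0,1],[0,0,0,0,0,0,1]]'; python3 - <<'E'
from h import *
snap('wrist','w4')
E
```

```text
t: 6.4
tcp_pos: [0.5084, -0.0053, 0.011]
tool_rot: [3.132, 0.23, 0.004]
force: [3.1, -0.3, -0.1]
grip_width: 0.0472
finger_force: 103.1
t: 7.2
tcp_pos: [0.4485, -0.0138, 0.0107]
tool_rot: [3.133, 0.23, 0.001]
force: [1.0, 0.2, -3.0]
grip_width: 0.0475
finger_force: 102.8
```

View pics/w4.png

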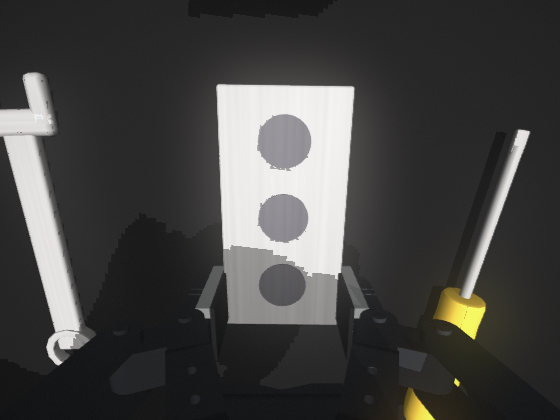

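The plate is out and held. Its far corners are at about (218,85) and (353,87), the near edge at row 325, and it lies squarely between the pads. Next I get the in-hand pose with PnP, lift, and look at the pump.

```bash
cat >> h.py <<'E'
def edge(gr,fixed,lo,hi,axis,sgn):
    # subpixel position of strongest step (sgn +1 rising) along row(axis=0: vary u at v=fixed) or column
    l=(gr[fixed,lo:hi] if axis==0 else gr[lo:hi,fixed]).astype(float); d=sgn*np.diff(l)
    i=int(np.argmax(d)); w=d[max(0,i-1):i+2].clip(0); return lo+max(0,i-1)+.5+(w*np.arange(len(w))).sum()/w.sum()
def fit(p): # line through points: (n,c)
    p=np.array(p); vx,vy,x,y=cv2.fitLine(p.astype(np.float32),cv2.DIST_HUBER,0,.01,.01).ravel(); n=np.array([-vy,vx]); return np.r_[n,-n@[x,y]]
def isec(a,b): q=np.cross(a,b); return q[:2]/q[2]
E
python3 - <<'E'
from h import *
gr=np.load('w4.npz')['img'].min(2); gr=cv2.GaussianBlur(gr,(3,3),0)
L=fit([(edge(gr,v,205,240,0,1),v) for v in range(95,240,6)])
Rr=fit([(edge(gr,v,330,368,0,-1),v) for v in range(95,240,6)])
F=fit([(u,edge(gr,u,75,100,1,1)) for u in range(225,348,6)])
N=fit([(u,edge(gr,u,312,340,1,-1)) for u in range(235,330,6)])
c=np.array([isec(L,F),isec(Rr,F),isec(Rr,N),isec(L,N)]);print(c)
d=np.load('w4.npz'); M=np.array([[.1,.025,0],[.1,-.025,0],[0,-.025,0],[0,.025,0]]) # plate top: x away, y left
ok,r,t=cv2.solvePnP(M,c,d['K'],None)
Rw=d['W'][:3,:3]@cv2.Rodrigues(r)[0]; tw=d['W'][:3,:3]@t.ravel()+d['W'][:3,3]
s=status.sense(); A=R.from_rotvec(s['tool_rot']).as_matrix()
print('reproj',np.abs(cv2.projectPoints(M,r,t,d['K'],None)[0][:,0]-c).max())
print('world near mid',tw,'centre',tw+Rw@[.05,0,0],'axes',Rw.round(4).tolist())
print('tool near',A.T@(tw-s['tcp_pos']),'centre',A.T@(tw+Rw@[.05,0,0]-s['tcp_pos']),'R',(A.T@Rw).round(4).tolist())
print(s['tcp_pos'],s['qpos'])
E
```

```text
[[215.95943   83.92717 ]
 [354.24527   85.888985]
 [336.6408   323.9572  ]
 [225.58809  323.28925 ]]
reproj 0.32167605924325926
world near mid [ 0.4336348  -0.01520072  0.05596593] centre [ 0.48319293 -0.00857861  0.05559273] axes [[0.9912, -0.1324, 0.0088], [0.1324, 0.9911, -0.0095], [-0.0075, 0.0106, 0.9999]]
tool near [-0.01544607 -0.00096209 -0.04529336] centre [ 0.03454738 -0.00027847 -0.04485934] R [[0.9999, 0.0138, 0.0085], [0.0137, -0.9998, 0.0112], [0.0087, -0.0111, -0.9999]]
[ 0.44911339 -0.01391241  0.01069178] [-2.80614458e-01  6.52165242e-01  2.01334770e+00  7.93078081e-05
  4.74767292e-01  1.14359799e+00]
```

```bash
python3 -m jog '[[0,0,-0.04,0,0,0,1],[0,0,-0.08,0,0,0,1],[0,0,-0.09,0,0,0,1],[0,0,-0.088,0,0,0,1],[0.026,-0.056,0,0,0,0,1],[0.026,-0.056,0,0,0,0,1],[0.026,-0.056,0,0,0,0,1],[0.026,-0.056,0,0,0,0,1],[0.026,-0.056,0,0,0,0,1],[0.026,-0.056,0,0,0,0,1],[0,0,0,0,0,0.157,1],[0,0,0,0,0,0.157,1],[0,0,0,0,0,0.157,1],[0,0,0,0,0,0.157,1],[0,0,0,0,0,0.157,1],[0,0,0,0,0,0,1],[0,0,0,0,0,0,1],[0,0,0,0,0,0,1]]'
python3 - <<'E'
from h import *
snap('wrist','w5'); s=status.sense(); print(s['t'],s['tcp_pos'],s['qpos'],s['grip_width'],R.from_rotvec(s['tool_rot']).as_matrix().round(4).tolist())
for x,y in[(62,42),(62,-42),(-62,-42),(-62,42)]:
    h=np.radians(-27); print(proj('w5',[.586+(x*np.cos(h)-y*np.sin(h))/1e3,.253+(x*np.sin(h)+y*np.cos(h))/1e3,.1]).round(0))
g=np.load('w5.npz')['img'];gr=g.min(2)
m=((gr>150)).astype(np.uint8); n,l,st,ce=cv2.connectedComponentsWithStats(m)
print([(st[i].tolist(),ce[i].round(0).tolist()) for i in range(1,n) if st[i][4]>500])
E
```

```text
t: 9.05
tcp_pos: [0.501, 0.164, 0.1596]
tool_rot: [-3.056, 0.729, -0.0]
force: [1.0, 0.1, -1.3]
grip_width: 0.0471
finger_force: 103.7
9.1 [0.50102558 0.16399538 0.15962149] [1.04154562e-01 4.48393962e-01 1.71743485e+00 6.16225664e-05
 9.75673506e-01 2.14335993e+00] 0.046973671093519076 [[0.8923, -0.4515, 0.0001], [-0.4515, -0.8923, 0.0001], [0.0, -0.0001, -1.0]]
[35. 74.]
[165.  74.]
[182. 252.]
[ 70. 251.]
[([400, 0, 50, 25, 568], [421.0, 8.0]), ([29, 67, 151, 188, 10522], [106.0, 158.0]), ([216, 84, 185, 210, 20656], [289.0, 179.0])]
```

```bash
python3 -m jog '[[0.06,0,0,0,0,0,1],[0.06,0,0,0,0,0,1],[0,0,0,0,0,0,1],[0,0,0,0,0,0,1]]' >/dev/null
cat >> h.py <<'E'
def quad(f,seed,thr=150,inner=False):
    gr=np.load(f+'.npz')['img'].min(2); m=(gr>thr).astype(np.uint8); n,l=cv2.connectedComponents(m)
    m=(l==l[seed[1],seed[0]]).astype(np.uint8)
    cs,hi=cv2.findContours(m,cv2.RETR_CCOMP,cv2.CHAIN_APPROX_NONE)
    k=[c for c,h in zip(cs,hi[0]) if (h[3]>=0)==inner]; c=max(k,key=cv2.contourArea)
    e=.02*cv2.arcLength(c,True); q=cv2.approxPolyDP(cv2.convexHull(c),e,True)[:,0].astype(float)
    p=c[:,0].astype(float); L=[]
    for i in range(len(q)):
        a,b=q[i],q[(i+1)%len(q)]; u=(b-a)/np.linalg.norm(b-a); s=(p-a)@u; dd=np.abs((p-a)@[-u[1],u[0]])
        L.append(fit(p[(dd<3)&(s>8)&(s<np.linalg.norm(b-a)-8)]))
    return np.array([isec(L[i-1],L[i]) for i in range(len(q))])
E
python3 - <<'E'
from h import *
snap('wrist','w6'); s=status.sense(); print(s['t'],s['tcp_pos'])
gr=np.load('w6.npz')['img'].min(2); n,l,st,ce=cv2.connectedComponentsWithStats((gr>150).astype(np.uint8))
b=[(st[i].tolist()) for i in range(1,n) if st[i][4]>500]; print(b)
i=max([i for i in range(1,n) if st[i][0]<150],key=lambda i:st[i][4]); v,u=np.argwhere(l==i)[200]
for inn in(False,True):
    a=quad('w5',(100,int(np.where((np.load('w5.npz')['img'].min(2)[:,100]>150))[0][3])),inner=inn); c=quad('w6',(u,v),inner=inn)
    o=lambda q:q[np.argsort(np.arctan2(*(q-q.mean(0)).T))]
    a,c=o(a),o(c); print(a.round(1).tolist(),c.round(1).tolist())
    if len(a)==len(c)==4:
        P=np.array([tri('w5',x,'w6',y)[0] for x,y in zip(a,c)]); print(P.round(4).tolist(),P.mean(0))
        for f,q in(('w5',a),('w6',c)):
            Q=np.array([onz(f,*x,.1) for x in q]); e=[np.linalg.norm(Q[i]-Q[i-1]).round(4) for i in range(4)]
            d=[np.degrees(np.arctan2(*(Q[i]-Q[i-1])[1::-1])).round(2) for i in range(4)]; print(f,Q.mean(0).round(4),e,d)
E
```

```text
9.55 [0.55355474 0.13674592 0.15921055]
[[314, 0, 72, 114, 790], [333, 0, 127, 110, 6482], [397, 55, 96, 73, 1036], [204, 84, 150, 198, 19609], [48, 169, 136, 155, 7817]]
[[29.200000762939453, 79.0], [69.69999694824219, 254.1999969482422], [179.39999389648438, 251.60000610351562], [157.6999969482422, 75.5999984741211]] [[47.5, 171.60000610351562], [83.5999984741211, 324.29998779296875], [184.0, 311.1000061035156], [166.39999389648438, 168.60000610351562]]
[[0.6597, 0.2682, 0.0987], [0.5484, 0.3167, 0.1044], [0.5027, 0.2655, 0.0592], [0.6238, 0.1924, 0.099]] [0.58363807 0.26068951 0.09032385]
w5 [0.5858 0.2563 0.1   ] [np.float64(0.0833), np.float64(0.1232), np.float64(0.0832), np.float64(0.1231)] [np.float64(64.62), np.float64(154.59), np.float64(-115.28), np.float64(-25.45)]
w6 [0.5877 0.2553 0.1   ] [np.float64(0.0833), np.float64(0.1246), np.float64(0.0833), np.float64(0.1144)] [np.float64(64.57), np.float64(154.59), np.float64(-108.39), np.float64(-25.73)]
[[55.599998474121094, 95.30000305175781], [86.19999694824219, 240.3000030517578], [159.60000610351562, 237.6999969482422], [139.1999969482422, 93.5999984741211]] [[71.19999694824219, 184.3000030517578], [98.69999694824219, 310.1000061035156], [167.3000030517578, 308.1000061035156], [148.8000030517578, 182.3000030517578]]
[[0.6451, 0.2612, 0.0952], [0.5513, 0.3047, 0.0968], [0.5284, 0.2532, 0.0983], [0.6211, 0.2109, 0.0943]] [0.58645957 0.25749244 0.09613439]
w5 [0.5859 0.2556 0.1   ] [np.float64(0.0549), np.float64(0.102), np.float64(0.055), np.float64(0.1009)] [np.float64(64.35), np.float64(154.54), np.float64(-114.55), np.float64(-25.43)]
w6 [0.5868 0.2551 0.1   ] [np.float64(0.055), np.float64(0.1023), np.float64(0.0549), np.float64(0.1019)] [np.float64(64.57), np.float64(154.65), np.float64(-114.96), np.float64(-25.39)]
```

```bash
python3 -m jog '[[0,0,0,0,0,-0.049,1],[-0.027,-0.061,0,0,0,0,1],[-0.027,-0.061,0,0,0,0,1],[-0.027,-0.061,0,0,0,0,1],[-0.027,-0.061,0,0,0,0,1],[0,0,0.04,0,0,0,1],[0,0,0.04,0,0,0,1],[0,0,0.04,0,0,0,1],[0,0,0.028,0,0,0,1],[0,0,0,0,0,0,1],[0,0,0,0,0,0,1],[0,0,0,0,0,0,1]]'
python3 - <<'E'
from h import *
snap('wrist','w7'); s=status.sense(); A=R.from_rotvec(s['tool_rot']).as_matrix(); print(s['tcp_pos'],A.round(4).tolist()); print(s['tcp_pos']+A@[.0345,-.0003,0], np.degrees(np.arctan2(A[1,0],A[0,0])))
E
```

```text
t: 10.75
tcp_pos: [0.5572, 0.2704, 0.0867]
tool_rot: [-3.068, 0.672, -0.003]
force: [0.2, -0.2, -1.6]
grip_width: 0.0472
finger_force: 103.8
[0.55728342 0.27037037 0.0868203 ] [[0.9084, -0.4181, 0.0022], [-0.4181, -0.9084, 0.0007], [0.0018, -0.0015, -1.0]]
[0.58874787 0.25621676 0.08688132] -24.71779117882996
```

```bash
python3 -m jog '[[-0.0043,0.003,0,0,0,0,1],[0,0,0,0,0,0,1],[0,0,0,0,0,0,1]]'
python3 - <<'E'
from h import *
snap('wrist','w7'); s=status.sense(); A=R.from_rotvec(s['tool_rot']).as_matrix(); print(s['tcp_pos']+A@[.0345,-.0003,0])
h=np.radians(-25.4); C=np.array([.5862,.2557]); ax=np.array([np.cos(h),np.sin(h)]); ay=np.array([-ax[1],ax[0]])
gr=cv2.GaussianBlur(np.load('w7.npz')['img'].min(2),(3,3),0).astype(float)
for side in(1,-1):
  for x in(-.02,0,.02,.04):
    p=C+ax*x+ay*side*.042; a=proj('w7',[*p,.1]); b=proj('w7',[*(p+ay*side*.001),.1]); n=(b-a); px=np.linalg.norm(n); n/=px
    pr=[gr[int(round(a[1]+n[1]*k)),int(round(a[0]+n[0]*k))] if 0<=a[0]+n[0]*k<560 else 0 for k in range(-12,13)]
    print('y',side,x,a.round(0),round(px,2),np.array(pr).astype(int).tolist())
a=[proj('w7',[*(C+ax*.062+ay*y),.1]) for y in(-.03,0,.03)]
for q in a: print(q.round(1),gr[max(0,int(q[1])-12):int(q[1])+13,int(q[0])].astype(int).tolist())
E
```

```text
t: 11.1
tcp_pos: [0.5539, 0.2697, 0.086]
tool_rot: [-3.069, 0.672, -0.001]
force: [0.4, -0.7, -1.4]
grip_width: 0.0471
finger_force: 103.8
[0.58540349 0.25554254 0.08593975]
y 1 -0.02 [198. 234.] 1.97 [233, 233, 233, 233, 233, 233, 233, 233, 233, 233, 233, 232, 210, 153, 96, 76, 75, 75, 75, 74, 73, 73, 73, 72, 71]
y 1 0 [196. 196.] 2.04 [234, 234, 234, 234, 234, 234, 234, 233, 233, 233, 233, 233, 231, 192, 120, 81, 79, 78, 78, 78, 77, 76, 76, 76, 75]
y 1 0.02 [193. 155.] 2.11 [234, 234, 234, 234, 234, 233, 233, 233, 233, 233, 233, 232, 222, 175, 108, 79, 79, 78, 78, 77, 77, 76, 76, 75, 74]
y 1 0.04 [190. 110.] 2.2 [233, 232, 232, 232, 232, 232, 232, 232, 232, 232, 232, 231, 218, 168, 104, 77, 76, 76, 75, 75, 74, 74, 73, 73, 72]
y -1 -0.02 [363. 236.] 1.96 [233, 233, 233, 233, 233, 233, 233, 233, 233, 215, 162, 106, 81, 78, 78, 77, 77, 76, 75, 75, 75, 74, 72, 69, 65]
y -1 0 [367. 198.] 2.03 [234, 234, 234, 234, 233, 233, 233, 233, 228, 193, 130, 89, 80, 80, 80, 79, 78, 78, 78, 78, 78, 77, 76, 74, 70]
y -1 0.02 [370. 157.] 2.11 [234, 234, 233, 233, 234, 233, 233, 233, 233, 220, 173, 115, 85, 80, 79, 79, 78, 78, 78, 77, 77, 76, 76, 74, 72]
y -1 0.04 [374. 113.] 2.19 [233, 233, 233, 233, 233, 233, 233, 233, 233, 219, 170, 110, 78, 73, 73, 73, 73, 72, 72, 72, 71, 71, 70, 69, 66]
[351.6  59.9] [64, 64, 65, 66, 67, 67, 68, 68, 68, 69, 69, 69, 70, 71, 95, 155, 212, 231, 231, 231, 231, 231, 231, 231, 232]
[282.9  58.9] [70, 71, 72, 72, 72, 72, 76, 111, 175, 209, 211, 211, 210, 211, 215, 223, 229, 231, 231, 231, 231, 231, 231, 232, 232]
[214.1  58. ] [67, 67, 68, 68, 68, 69, 70, 70, 70, 71, 71, 72, 72, 75, 106, 172, 219, 230, 230, 230, 230, 230, 230, 230, 230]
```

```bash
python3 -m jog '[[-0.001,-0.0026,0,0,0,0,1],[0,0,0.02,0,0,0,1],[0,0,0.012,0,0,0,1],[0,0,0,0,0,0,1],[0,0,0,0,0,0,1]]'
python3 -m jog '[[0,0,0.004,0,0,0,1],[0,0,0.004,0,0,0,1],[0,0,0,0,0,0,1]]';python3 - <<'E'
from h import *
s=status.sense(); A=R.from_rotvec(s['tool_rot']).as_matrix(); print(s['tcp_pos']+A@[.0345,-.0003,0],s['force'],s['ft_torque'])
E
```

```text
t: 11.65
tcp_pos: [0.5535, 0.271, 0.0689]
tool_rot: [3.068, -0.672, -0.002]
force: [-0.7, -0.3, -2.0]
grip_width: 0.0471
finger_force: 103.8
t: 11.95
tcp_pos: [0.5538, 0.2711, 0.0654]
tool_rot: [3.069, -0.672, -0.0]
force: [-0.3, -0.5, -2.6]
grip_width: 0.0471
finger_force: 103.8
[0.58525227 0.25690239 0.06542427] [-0.25178226 -0.47843436 -2.64848474] [ 0.02373148  0.0321378  -0.01040625]
```

```bash
python3 -m jog '[[0,0,0.003,0,0,0,1],[0,0,0,0,0,0,1]]'; python3 -m jog '[[0,0,0.003,0,0,0,1],[0,0,0,0,0,0,1]]'
```

```text
t: 12.15
tcp_pos: [0.554, 0.2711, 0.0642]
tool_rot: [-3.069, 0.672, -0.0]
force: [0.7, -0.2, -1.6]
grip_width: 0.0472
finger_force: 103.9
t: 12.35
tcp_pos: [0.5541, 0.2711, 0.064]
tool_rot: [-3.069, 0.672, -0.001]
force: [-1.7, -0.4, 5.1]
grip_width: 0.0471
finger_force: 107.8
```

Contact is at TCP z ≈ 0.064, so the underside is at about 0.096, which is the pocket floor. Releasing, then lifting and checking.

```bash
python3 -m jog '[[0,0,-0.002,0,0,0,0.2],[0,0,0,0,0,0,-0.3],[0,0,0,0,0,0,-1],[0,0,0,0,0,0,-1],[0,0,0,0,0,0,-1],[0,0,0,0,0,0,-1],[0,0,-0.05,0,0,0,-1],[0,0,-0.07,0,0,0,-1],[0,0,-0.07,0,0,0,-1],[0,0,0,0,0,0,-1],[0,0,0,0,0,0,-1]]'
python3 - <<'E'
from h import *
snap('wrist','w8'); s=status.sense(); print(s['t'],s['tcp_pos'])
cv2.imwrite('pics/w8c.png',cv2.imread('pics/w8.png')[0:400,150:410])
E
```

```text
t: 13.45
tcp_pos: [0.5544, 0.2713, 0.1596]
tool_rot: [-3.068, 0.672, -0.003]
force: [-0.3, -0.4, -0.2]
grip_width: 0.0856
finger_force: 0.0
13.5 [0.55339977 0.27094227 0.15831876]
```

View pics/w8.png

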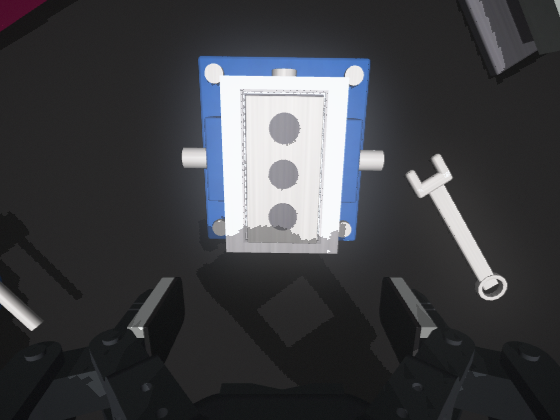

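The picture shows the plate seated and centred in the pocket (rows 92–243, cols 243–327) inside the white rim (221–350, 76–253). That was the last view allowed, so from here I use numbers only. First, the exact rim pose from this view.

```bash
python3 - <<'E'
from h import *
g=np.load('w8.npz')['img']; gr=cv2.GaussianBlur(g[:,:,0],(3,3),0)  # red: blue base dark
L=fit([(edge(gr,v,210,236,0,1),v) for v in range(90,220,5)])
Rr=fit([(edge(gr,v,330,360,0,-1),v) for v in [*range(90,146,4),*range(176,218,4)]])
F=fit([(u,edge(gr,u,68,88,1,1)) for u in [*range(230,268,3),*range(302,342,3)]])
N=fit([(u,edge(gr,u,240,262,1,-1)) for u in range(235,330,5)])
c=np.array([isec(L,F),isec(Rr,F),isec(Rr,N),isec(L,N)]);print(c.round(1).tolist())
for z in(.098,.1):
  Q=np.array([onz('w8',*p,z) for p in c]); print(z,Q.mean(0),[np.linalg.norm(Q[i]-Q[i-1]).round(4) for i in range(4)],[np.degrees(np.arctan2(*(Q[i]-Q[i-1])[1::-1])).round(2) for i in range(4)])
M=np.array([[.062,.042,0],[.062,-.042,0],[-.062,-.042,0],[-.062,.042,0]]); d=np.load('w8.npz')
ok,r,t=cv2.solvePnP(M,c,d['K'],None); print('pnp',d['W'][:3,:3]@t.ravel()+d['W'][:3,3],(d['W'][:3,:3]@cv2.Rodrigues(r)[0]).round(3).tolist())
E
```

```text
[[218.89999389648438, 75.0999984741211], [349.0, 76.69999694824219], [337.1000061035156, 253.0], [225.8000030517578, 251.89999389648438]]
0.098 [0.58584507 0.25680315 0.098     ] [np.float64(0.1247), np.float64(0.0846), np.float64(0.1244), np.float64(0.0846)] [np.float64(-25.41), np.float64(-115.35), np.float64(154.58), np.float64(64.79)]
0.1 [0.58616574 0.25665736 0.1       ] [np.float64(0.1236), np.float64(0.0839), np.float64(0.1234), np.float64(0.0839)] [np.float64(-25.41), np.float64(-115.35), np.float64(154.58), np.float64(64.79)]
pnp [0.58597327 0.25668968 0.09933657] [[0.903, 0.429, -0.006], [-0.429, 0.903, -0.004], [0.004, 0.006, 1.0]]
```

```bash
python3 -m jog '[[0,0,-0.08,0,0,0,-1],[0.0385,0.0836,0,0,0,0,-1],[0.0385,0.0836,0,0,0,0,-1],[0.0385,0.0836,0,0,0,0,-1],[0.0385,0.0836,0,0,0,0,-1],[0.0385,0.0836,0,0,0,0,-1],[0.0385,0.0836,0,0,0,0,-1],[0.0385,0.0836,0,0,0,0,-1],[0.0385,0.0836,0,0,0,0,-1],[0.0385,0.0836,0,0,0,0,-1],[0.0385,0.0836,0,0,0,0,-1],[0.0385,0.0836,0,0,0,0,-1],[0,0,0,0,0,-0.175,-1],[0,0,0,0,0,-0.175,-1],[0,0,0,0,0,0,-1],[0,0,0,0,0,0,-1],[0,0,0,0,0,0,-1]]'
python3 - <<'E'
from h import *
snap('wrist','w9'); s=status.sense(); print(s['t'],s['tcp_pos'],s['qpos'])
g=np.load('w9.npz')['img']
gr=g.min(2); print([proj('w9',p).round(0).tolist() for p in([.59,-.235,.064],[.59,-.235,.09],[.627,-.24,.09],[.553,-.23,.09])])
for v in range(40,270,12): print(v,''.join('%4d'%x for x in gr[v,170:400:6]))
E
```

```text
t: 15.2
tcp_pos: [0.5537, -0.2345, 0.1979]
tool_rot: [-3.131, 0.247, 0.002]
force: [-0.3, 0.2, 0.4]
grip_width: 0.0856
finger_force: 0.0
15.25 [ 0.55388141 -0.23453168  0.19815373] [-5.86150266e-01  4.95417631e-01  1.49232320e+00  3.77175208e-06
  1.15479754e+00  1.14196436e+00]
[[277.0, 156.0], [276.0, 160.0], [275.0, 113.0], [278.0, 203.0]]
40   49  49  49  49  51  51  51  53  52  55  56  58  58  58  59  61  60  61  61  62  61  61  60  59  58  56  57  55  54  52  51  51  50  50  49  49  48  49  49
52   49  49  50  51  51  52  53  55  56  58  60  61  63  64  65  66  67  67  67  67  67  67  65  65  64  62  61  58  56  55  54  54  52  50  50  49  51  50  48
64   50  51  52  52  53  54  56  58  60  61  63  65  68  69  71 236 237 237 236 238 239 238 237 120  70  68  65  64  61  59  57  55  55  53  52  50  50  51  50
76   50  51  52  53  55  56  58  59  62  65 232 228 230 230 232 236 236 236 235 237 246 238 238 232 233 231 232 233  65  63  61  59  56  54  53  51  51  50  50
88   52  52  52  54  57  58  60  64  65  68 233 233 231 232 233 234 233 231 232 234 232 232 233 231 232 233 234 234
[... 1759 characters left out ...]
  62  71  69  66  64  62  60  57  56  55  54  53  51  52
232   51  51  53 140  42  39  40  42  42  45  45  47  48  50  53  53  55  56  57  58  58  69  58  57  57  67  65  64  62  60  59  58  56  55  54  54  53  52  51
244   52  53  53  38 153  39  39  41  42  42  42  43  45  45  46  48  49  49  50  51  50  63  63  63  62  63  60  60  58  58  56  56  55  54  53  53  52  52  52
256   53  52  40  38 143  43  41  39  41  40  40  41  42  42  42  42  43  43  45  44  58  59  59  58  58  57  57  56  55  54  53  54  53  52  53  53  51  51  51
268   53  53  37  38  54 154  55  38  37  39  39  38  38  37  39  38  38  40  39  40  55  54  54  55  53  55  55  53  53  53  53  51  52  51  51  52  51  51  51
```

```bash
python3 -m jog '[[0,0,0.08,0,0,0,-1],[0,0,0.08,0,0,0,-1],[0,0,0,0,0,0,-1],[0,0,0,0,0,0,-1],[0,0,0,0,0,0,-1]]' >/dev/null
python3 - <<'E'
from h import *
snap('wrist','w10'); s=status.sense(); print(s['t'],s['tcp_pos'])
for f in('w9','w10'):
  g=np.load(f+'.npz')['img'].min(2)
  print(f,[proj(f,p).round(0).tolist() for p in([.59,-.235,.09],[.627,-.24,.09],[.553,-.23,.09])])
  for v in range(90,250,8): print(v,''.join('%4d'%x for x in g[v,262:302]))
E
```

```text
15.8 [ 0.55569783 -0.23600978  0.12095146]
w9 [[276.0, 160.0], [275.0, 113.0], [278.0, 203.0]]
90  234 234 234 233 233 233 233 233 232 231 231 231 231 231 231 233 232 233 233 233 233 234 234 233 232 230 231 230 231 231 231 231 230 232 232 232 232 233 233 233
98  233 233 233 232 231 232 232 232 233 233 233 232 232 232 232 232 231 232 232 233 233 233 233 233 233 233 233 233 233 233 233 233 233 233 233 233 233 233 233 233
106  232 232 232 232 233 233 232 233 233 233 232 232 197 167 164 164 164 164 166 166 166 167 152 167 168 170 171 170 194 226 231 232 232 231 232 231 231 230 230 230
114  232 231 232 231 231 231 231 231 232 171 151 201 231 234 234 234 235 235 235 236 236 236 237 237 237 236 236 236 220 173 225 230 230 231 231 231 231 231 231 231
122  231 231 231 231 231 230 230 230 169 153 136 197 230 234 234 234 234 233 234 234 234 234 234 234 234 235 235 234 218 170 226 230 230 229 229 229 229 230 230 231
130  230 229 229 229 230 230 232 171 155 154 131 196 230 236 237 236 236 237 236 237 238 237 237 237 238 238 238 238 221 186 224 228 228 228 228 230 230 230 230 230
138  228 228 229 
[... 4943 characters left out ...]
 177 226 231 231 231 231 231 231 231 231
218  232 230 228 169 153 153 128 198 220 232 233 233 233 233 233 233 233 235 235 235 235 235 235 235 236 236 236 236 231 219 174 225 230 230 230 230 230 230 230 230
226  154 155 155 155 155 155 155 180 202 222 223 225 225 226 226 226 226 227 227 227 227 227 228 228 228 228 228 228 220 198 204 229 231 231 231 231 231 231 231 231
234  151 152 152 151 152 151 152 153 153 152 153 152 153 152 153 151 151 151 152 152 152 153 153 152 153 152 153 152 151 151 151 152 153 152 152 153 152 153 153 153
242  147 148 149 149 150 151 153 153 153 152 151 150 151 150 150 151 151 150 150 151 150 151 152 151 151 149 150 150 150 150 150 150 156 156 226 232 232 173 153 151
```

```bash
python3 - <<'E'
from h import *
for f in('w9','w10'):
  g=np.load(f+'.npz')['img'].min(2); print(f,[(c,g[98:116,c].tolist(),g[186:204,c].tolist() if f=='w9' else g[216:240,c].tolist()) for c in(278,285)])
# rib corner px (top face): left/right lines extrapolated to ends
l9,r9=fit([(273.2,114),(273.3,138),(273.6,162),(274.2,186)]),fit([(290.7,114),(290.7,138),(290.6,162),(290.6,186)])
l10,r10=fit([(267.3,122),(267.9,154),(268.3,186),(268.8,218)]),fit([(292.8,122),(292.4,154),(292,186),(291.5,218)])
mid=lambda l,r,v:np.array([(-(l[1]*v+l[2])/l[0]-(r[1]*v+r[2])/r[0])/2,v])
np.savez('rib.npz',l9=l9,r9=r9,l10=l10,r10=r10)
# main cover edges
for f,rows in(('w9',range(84,200,10)),('w10',range(60,230,15))):
  g=cv2.GaussianBlur(np.load(f+'.npz')['img'].min(2),(3,3),0)
  print(f,[(v,round(edge(g,v,180,262,0,1),1),round(edge(g,v,302,400,0,-1),1)) for v in rows])
  print([ (u,round(edge(g,u,20,100,1,1),1)) for u in(240,255,270,285,300,320)])
E
```

```text
w9 [(278, [231, 232, 232, 234, 233, 234, 233, 230, 164, 224, 229, 234, 234, 234, 234, 234, 235, 236], [232, 232, 232, 231, 231, 231, 231, 230, 216, 179, 231, 232, 231, 231, 231, 231, 229, 229]), (285, [233, 234, 234, 234, 234, 233, 232, 230, 167, 220, 233, 238, 238, 237, 236, 237, 237, 237], [234, 234, 234, 233, 233, 233, 232, 231, 220, 189, 230, 230, 230, 230, 230, 230, 230, 230])]
w10 [(278, [235, 234, 235, 235, 235, 235, 235, 234, 235, 235, 232, 179, 204, 226, 232, 239, 238, 238], [233, 234, 233, 233, 233, 232, 233, 233, 232, 231, 226, 186, 155, 154, 154, 153, 153, 151, 151, 151, 150, 150, 151, 151]), (285, [235, 235, 236, 236, 236, 236, 235, 235, 234, 234, 232, 179, 207, 227, 236, 241, 240, 240], [235, 236, 235, 235, 235, 234, 234, 234, 234, 233, 228, 202, 232, 232, 232, 230, 153, 153, 152, 152, 152, 151, 152, 151])]
w9 [(84, np.float64(226.7), np.float64(336.3)), (94, np.float64(227.5), np.float64(335.6)), (104, np.float64(227.7), np.float64(335.4)), (114, np.float64(228.5), np.float64(334.7)), (124, np.float64(228.7), np.float64(334.6)), (134, np.float64(229.5), np.float64(334.
[... 418 characters left out ...]
71.4))]
w10 [(60, np.float64(244.5), np.float64(314.5)), (75, np.float64(206.6), np.float64(352.6)), (90, np.float64(207.6), np.float64(351.7)), (105, np.float64(208.6), np.float64(351.3)), (120, np.float64(209.5), np.float64(350.4)), (135, np.float64(210.5), np.float64(349.6)), (150, np.float64(211.5), np.float64(348.5)), (165, np.float64(212.5), np.float64(347.6)), (180, np.float64(213.5), np.float64(346.7)), (195, np.float64(214.5), np.float64(346.4)), (210, np.float64(215.5), np.float64(345.5)), (225, np.float64(216.4), np.float64(344.6))]
[(240, np.float64(63.5)), (255, np.float64(50.6)), (270, np.float64(50.5)), (285, np.float64(50.4)), (300, np.float64(50.4)), (320, np.float64(62.8))]
```

```bash
python3 - <<'E'
from h import *
d=np.load('rib.npz'); mid=lambda l,r,v:np.array([(-(l[1]*v+l[2])/l[0]-(r[1]*v+r[2])/r[0])/2,v])
F=tri('w9',mid(d['l9'],d['r9'],106.2),'w10',mid(d['l10'],d['r10'],109.3)); N=tri('w9',mid(d['l9'],d['r9'],195),'w10',mid(d['l10'],d['r10'],227))
print('rib tri',F,N,np.linalg.norm(F[0]-N[0]))
for f,l,r,a,b in(('w9','l9','r9',106.2,195),('w10','l10','r10',109.3,227)):
  for z in(.086,.09,.094):
    P,Q=onz(f,*mid(d[l],d[r],a),z),onz(f,*mid(d[l],d[r],b),z); D=P-Q; print(f,z,((P+Q)/2).round(4),np.linalg.norm(D).round(4),np.degrees(np.arctan2(D[1],D[0])).round(2))
# skirt edges midpoint line, on various z ; width check
for f,e in(('w9',[(84,226.7,336.3),(194,232.5,331.6)]),('w10',[(75,206.6,352.6),(225,216.4,344.6)])):
  for z in(.038,.046,.064):
    a=[[onz(f,u,v,z) for u in(x,y)] for v,x,y in e]; m=[(p+q)/2 for p,q in a]; D=m[0]-m[1]; print(f,z,[np.linalg.norm(p-q).round(4) for p,q in a],m[0].round(4),m[1].round(4),np.degrees(np.arctan2(D[1],D[0])).round(2))
  v=(84+194)/2
s=status.sense();A=R.from_rotvec(s['tool_rot']).as_matrix();print(s['tcp_pos'],A.round(4).tolist(),np.degrees(np.arctan2(A[1,0],A[0,0])))
E
```

```text
rib tri (array([ 0.6313763 , -0.24609689,  0.05449802]), np.float64(4.073330621803166e-06)) (array([ 0.55831241, -0.23490169,  0.08596999]), np.float64(0.0003258464642310512)) 0.08033771455813431
w9 0.086 [ 0.5948 -0.2406  0.086 ] 0.0738 -8.6
w9 0.09 [ 0.5952 -0.2407  0.09  ] 0.0727 -8.6
w9 0.094 [ 0.5957 -0.2407  0.094 ] 0.0717 -8.6
w10 0.086 [ 0.5948 -0.2405  0.086 ] 0.0739 -8.92
w10 0.09 [ 0.5955 -0.2406  0.09  ] 0.0725 -8.92
w10 0.094 [ 0.5962 -0.2407  0.094 ] 0.0711 -8.92
w9 0.038 [np.float64(0.1013), np.float64(0.1009)] [ 0.6508 -0.2488  0.038 ] [ 0.5474 -0.233   0.038 ] -8.68
w9 0.046 [np.float64(0.0989), np.float64(0.0985)] [ 0.6503 -0.2487  0.046 ] [ 0.5494 -0.2333  0.046 ] -8.68
w9 0.064 [np.float64(0.0935), np.float64(0.093)] [ 0.6492 -0.2486  0.064 ] [ 0.5538 -0.234   0.064 ] -8.68
w10 0.038 [np.float64(0.1033), np.float64(0.1034)] [ 0.6543 -0.2493  0.038 ] [ 0.5434 -0.2325  0.038 ] -8.63
w10 0.046 [np.float64(0.1001), np.float64(0.1002)] [ 0.6536 -0.2493  0.046 ] [ 0.5461 -0.233   0.046 ] -8.63
w10 0.064 [np.float64(0.0929), np.float64(0.093)] [ 0.652  -0.2491  0.064 ] [ 0.5522 -0.234   0.064 ] -8.63
[ 0.55569783 -0.23600978  0.12095146] [[0.9878, -0.1558, 0.0039], [-0.1558, -0.9878, -0.0026], [0.0042, 0.0019, -1.0]] -8.962781180278368
```

Rib centre is (0.595, −0.2406) at heading −8.65°, with its top at about 0.087–0.09, which agrees with the text. Moving over it and down.

```bash
python3 -m jog '[[0.04,-0.0014,0,0,0,-0.007,-1],[0.039,-0.0014,0,0,0,0,-1],[0,0,0.06,0,0,0,-1],[0,0,0.05,0,0,0,-1],[0,0,0.03,0,0,0,-1],[0,0,0,0,0,0,-1],[0,0,0,0,0,0,-1],[0,0,0,0,0,0,-1]]'
```

```text
t: 16.6
tcp_pos: [0.5945, -0.2406, 0.0504]
tool_rot: [3.131, -0.237, 0.005]
force: [-0.4, 0.0, -0.2]
grip_width: 0.0851
finger_force: 0.0
```

```bash
python3 -c "
from h import *
s=status.sense();A=R.from_rotvec(s['tool_rot']).as_matrix();print(s['tcp_pos'],A[0,0:2],np.degrees(np.arctan2(A[1,0],A[0,0])),s['force'])"
```

```text
[ 0.59449257 -0.24055445  0.05038573] [ 0.98861325 -0.15045114] -8.652840411384771 [-0.36925271  0.02018409 -0.22849637]
```

```bash
python3 -m jog '[[0,0,0.02,0,0,0,-1],[0,0,0.018,0,0,0,-1],[0,0,0,0,0,0,-1],[0,0,0,0,0,0,1],[0,0,0,0,0,0,1],[0,0,0,0,0,0,1],[0,0,0,0,0,0,1],[0,0,0,0,0,0,1],[0,0,0,0,0,0,1],[0,0,0,0,0,0,1]]' 110; python3 - <<'E'
from h import *
s=status.sense();A=R.from_rotvec(s['tool_rot']).as_matrix();print(s['tcp_pos'],A.round(4).tolist(),s['ft_torque']); snap('wrist','w11')
E
```

```text
t: 17.6
tcp_pos: [0.5942, -0.2402, 0.031]
tool_rot: [3.132, -0.237, 0.003]
force: [0.4, 0.2, 5.6]
grip_width: 0.0142
finger_force: 108.1
[ 0.59418056 -0.24022291  0.03100659] [[0.9886, -0.1504, 0.0021], [-0.1504, -0.9886, -0.0011], [0.0022, 0.0008, -1.0]] [0.11717963 0.08505899 0.01929177]
```

```bash
python3 -m jog '[[0,0,-0.03,0,0,0,1],[0,0,-0.08,0,0,0,1],[0,0,-0.08,0,0,0,1],[0,0,-0.08,0,0,0,1],[0,0,-0.068,0,0,0,1],[-0.0152,-0.0891,0,0,0,0,1],[-0.0152,-0.0891,0,0,0,0,1],[-0.0152,-0.0891,0,0,0,0,1],[-0.0152,-0.0891,0,0,0,0,1],[-0.0152,-0.0891,0,0,0,0,1],[-0.0152,-0.0891,0,0,0,0,1],[-0.0152,-0.0891,0,0,0,0,1],[-0.0152,-0.0891,0,0,0,0,1],[-0.0152,-0.0891,0,0,0,0,1],[-0.0152,-0.0891,0,0,0,0,1],[-0.0152,-0.0891,0,0,0,0,1],[0,0,0,0,0,0.1855,1],[0,0,0,0,0,0.1855,1],[0,0,0,0,0,0,1],[0,0,0,0,0,0,1]]'
python3 - <<'E'
from h import *
s=status.sense();A=R.from_rotvec(s['tool_rot']).as_matrix();print(s['tcp_pos'],A.round(4).tolist(),np.degrees(np.arctan2(A[1,0],A[0,0]))); snap('wrist','w12')
for f in('w11','w12'):
  g=cv2.GaussianBlur(np.load(f+'.npz')['img'].min(2),(3,3),0)
  print(f,[(v,round(edge(g,v,120,262,0,1),1),round(edge(g,v,302,450,0,-1),1)) for v in range(20,200,15)])
  print([g[0:80:3,u].tolist() for u in(230,282,330)])
E
```

```text
t: 19.65
tcp_pos: [0.5838, 0.2571, 0.1986]
tool_rot: [3.066, -0.685, -0.001]
force: [0.2, 0.7, -3.1]
grip_width: 0.0137
finger_force: 108.4
[0.5837929  0.2570689  0.19858806] [[0.905, -0.4254, -0.0009], [-0.4254, -0.905, -0.0002], [-0.0007, 0.0006, -1.0]] -25.177378205787203
w11 [(20, np.float64(123.5), np.float64(308.5)), (35, np.float64(120.5), np.float64(308.5)), (50, np.float64(120.5), np.float64(304.5)), (65, np.float64(140.5), np.float64(303.5)), (80, np.float64(133.5), np.float64(305.5)), (95, np.float64(138.5), np.float64(306.5)), (110, np.float64(120.5), np.float64(307.5)), (125, np.float64(227.7), np.float64(335.5)), (140, np.float64(169.4), np.float64(393.6)), (155, np.float64(170.7), np.float64(392.6)), (170, np.float64(172.4), np.float64(390.6)), (185, np.float64(173.6), np.float64(389.6))]
[[50, 50, 50, 50, 50, 50, 50, 51, 51, 51, 51, 51, 52, 51, 52, 52, 52, 53, 53, 53, 54, 54, 54, 55, 56, 56, 57], [50, 50, 50, 50, 51, 50, 50, 51, 51, 51, 51, 51, 52, 52, 52, 53, 53, 53, 53, 54, 55, 56, 56, 58, 59, 60, 61], [49, 50, 50, 50, 50, 51, 50, 51, 50, 51, 51, 51, 51, 52, 52, 52,
[... 215 characters left out ...]
64(437.4)), (80, np.float64(122.5), np.float64(443.7)), (95, np.float64(130.5), np.float64(311.5)), (110, np.float64(213.5), np.float64(350.4)), (125, np.float64(227.8), np.float64(335.5)), (140, np.float64(169.5), np.float64(393.7)), (155, np.float64(170.6), np.float64(392.6)), (170, np.float64(172.5), np.float64(390.7)), (185, np.float64(173.6), np.float64(423.5))]
[[49, 49, 49, 49, 50, 50, 50, 49, 50, 51, 50, 51, 51, 51, 52, 52, 53, 52, 54, 54, 54, 55, 56, 58, 58, 59, 61], [49, 49, 50, 49, 49, 50, 50, 50, 51, 50, 51, 51, 51, 51, 52, 52, 53, 53, 54, 55, 55, 57, 57, 58, 59, 61, 63], [49, 49, 49, 50, 50, 49, 50, 50, 50, 51, 50, 51, 51, 52, 51, 52, 52, 53, 53, 54, 54, 55, 56, 57, 58, 59, 60]]
```

```bash
python3 -m jog '[[0.0027,-0.0013,0,0,0,0.004,1],[0,0,0.05,0,0,0,1],[0,0,0.06,0,0,0,1],[0,0,0.05,0,0,0,1],[0,0,0,0,0,0,1],[0,0,0,0,0,0,1],[0,0,0,0,0,0,1]]'
python3 - <<'E'
from h import *
s=status.sense();A=R.from_rotvec(s['tool_rot']).as_matrix();print(s['tcp_pos'],A.round(4).tolist(),np.degrees(np.arctan2(A[1,0],A[0,0])),s['force']); snap('wrist','w13')
E
```

```text
t: 20.4
tcp_pos: [0.5874, 0.2575, 0.1204]
tool_rot: [-3.062, 0.694, -0.005]
force: [0.3, -0.3, -2.4]
grip_width: 0.0142
finger_force: 108.4
[0.58743732 0.25747025 0.12039996] [[0.9024, -0.431, 0.0034], [-0.431, -0.9024, 0.0009], [0.0027, -0.0023, -1.0]] -25.5295331951573 [ 0.2974739  -0.34164175 -2.40442596]
```

```bash
for i in 1 2 3; do python3 -m jog '[[0,0,0,0,0,0,1]]' | sed -n 2p; done
```

```text
tcp_pos: [0.587, 0.2575, 0.1203]
tcp_pos: [0.5864, 0.2575, 0.1198]
tcp_pos: [0.5861, 0.2574, 0.1193]
```

```bash
python3 -m jog '[[0,0,0.01,0,0,0,1],[0,0,0.01,0,0,0,1],[0,0,0.008,0,0,0,1],[0,0,0,0,0,0,1]]'; python3 -m jog '[[0,0,0.008,0,0,0,1],[0,0,0.008,0,0,0,1],[0,0,0,0,0,0,1]]'
```

```text
t: 21.15
tcp_pos: [0.5857, 0.2574, 0.104]
tool_rot: [3.064, -0.694, -0.001]
force: [-0.5, 0.5, -3.8]
grip_width: 0.0141
finger_force: 108.8
t: 21.45
tcp_pos: [0.5859, 0.2576, 0.0964]
tool_rot: [-3.063, 0.694, -0.0]
force: [0.7, 1.0, -1.4]
grip_width: 0.0142
finger_force: 108.8
```

```bash
for i in 1 2 3; do python3 -m jog '[[0,0,0.006,0,0,0,1],[0,0,0,0,0,0,1]]' | grep -E 'tcp|force:|width'; done
```

```text
tcp_pos: [0.5857, 0.2574, 0.0931]
force: [0.8, 0.7, -2.2]
grip_width: 0.0144
finger_force: 108.7
tcp_pos: [0.5855, 0.2572, 0.09]
force: [0.6, 0.4, -2.9]
grip_width: 0.0138
finger_force: 108.6
tcp_pos: [0.5847, 0.2569, 0.0864]
force: [0.5, 0.4, -4.0]
grip_width: 0.0136
finger_force: 108.2
```

```bash
for i in 1 2 3; do python3 -m jog '[[0,0,0.004,0,0,0,1],[0,0,0,0,0,0,1]]' | grep -E 'tcp|force:'; done; python3 -c "
from h import *
snap('wrist','w14');snap('scene','s14');snap('top','t14')"
```

```text
tcp_pos: [0.5856, 0.2571, 0.0853]
force: [0.0, -0.4, -2.7]
finger_force: 108.5
tcp_pos: [0.5859, 0.2572, 0.085]
force: [-3.8, -1.1, 4.0]
finger_force: 109.6
tcp_pos: [0.586, 0.2572, 0.085]
force: [-5.9, -1.6, 13.0]
finger_force: 111.0
```

It stops at TCP z = 0.085, exactly the expected home height, with force rising. A little more press, then release.

```bash
python3 -m jog '[[0,0,0.005,0,0,0,1],[0,0,0.004,0,0,0,1],[0,0,0,0,0,0,1],[0,0,0,0,0,0,1]]'
```

```text
t: 23.2
tcp_pos: [0.586, 0.2572, 0.0849]
tool_rot: [-3.064, 0.693, -0.004]
force: [-12.0, -3.5, 35.5]
grip_width: 0.0139
finger_force: 114.5
```

```bash
python3 -m jog '[[0,0,-0.009,0,0,0,1],[0,0,0,0,0,0,1]]' | grep -E 'tcp|force:'; python3 -m jog '[[0,0,-0.006,0,0,0,1],[0,0,0,0,0,0,1]]' | grep -E 'tcp|force:'
```

```text
tcp_pos: [0.5868, 0.2575, 0.085]
force: [-5.0, -1.4, 15.8]
finger_force: 111.5
tcp_pos: [0.5864, 0.2574, 0.085]
force: [-0.4, -0.3, 4.9]
finger_force: 109.6
```

```bash
for i in 1 2; do python3 -m jog '[[0,0,-0.005,0,0,0,1],[0,0,0,0,0,0,1]]' | grep -E 'tcp|force:'; done
```

```text
tcp_pos: [0.5854, 0.2572, 0.0862]
force: [-0.1, -0.4, -3.0]
finger_force: 108.4
tcp_pos: [0.5849, 0.2571, 0.0867]
force: [3.9, 1.1, -19.2]
finger_force: 108.8
```

An upward pull of 19 N is resisted with only 1.7 mm of lift, so both clips are hooked. Seating it again and letting go.

```bash
python3 -m jog '[[0,0,0.014,0,0,0,1],[0,0,0,0,0,0,1],[0,0,0,0,0,0,1],[0,0,-0.004,0,0,0,1],[0,0,0,0,0,0,1]]' | grep -E 'tcp|force:'; python3 -m jog '[[0,0,0,0,0,0,0],[0,0,0,0,0,0,-1],[0,0,0,0,0,0,-1],[0,0,0,0,0,0,-1],[0,0,0,0,0,0,-1],[0,0,0,0,0,0,-1],[0,0,-0.04,0,0,0,-1],[0,0,-0.08,0,0,0,-1],[0,0,-0.08,0,0,0,-1],[0,0,-0.05,0,0,0,-1],[0,0,0,0,0,0,-1],[0,0,0,0,0,0,-1],[0,0,0,0,0,0,-1]]'
python3 - <<'E'
from h import *
snap('wrist','w15'); s=status.sense(); print(s['t'],s['tcp_pos'])
d=np.load('w15.npz'); g=cv2.GaussianBlur(d['img'][:,:,0],(3,3),0)
h=np.radians(-25.35); C=np.array([.586,.2567]); ax=np.array([np.cos(h),np.sin(h)]); ay=np.array([-ax[1],ax[0]])
P=lambda x,y,z: proj('w15',[*(C+ax*x+ay*y),z]).round(0).tolist()
print('pred skirt',P(.04,.0505,.092),P(.04,-.0505,.092),P(-.03,.0505,.092),P(-.03,-.0505,.092),'rib ends',P(.037,0,.144),P(-.037,0,.144),'tabs',P(.072,0,.1),P(-.072,0,.1))
for v in range(90,230,14): print(v,round(edge(g,v,150,262,0,1),1),round(edge(g,v,302,420,0,-1),1))
m=(d['img'].min(2)>140).astype(np.uint8); n,l,st,ce=cv2.connectedComponentsWithStats(m); print([st[i].tolist() for i in range(1,n) if st[i][4]>1500])
print([d['img'].min(2)[30:290:4,u].tolist() for u in(281,)])
E
```

```text
tcp_pos: [0.5864, 0.2574, 0.0853]
force: [-0.1, -0.3, -2.7]
finger_force: 111.1
t: 25.8
tcp_pos: [0.5845, 0.2569, 0.2078]
tool_rot: [3.062, -0.694, -0.005]
force: [-0.1, 0.1, -0.3]
grip_width: 0.0855
finger_force: 0.0
25.85 [0.58447671 0.25690705 0.20752745]
pred skirt [222.0, 151.0] [341.0, 151.0] [226.0, 229.0] [337.0, 229.0] rib ends [282.0, 165.0] [282.0, 260.0] tabs [281.0, 112.0] [282.0, 274.0]
90 154.5 310.5
104 219.5 353.3
118 250.5 346.5
132 218.6 340.7
146 219.6 340.3
160 220.5 339.6
174 221.3 338.6
188 196.8 365.7
202 222.6 337.4
216 223.5 336.6
[[498, 0, 62, 80, 3003], [215, 105, 134, 178, 18879], [388, 176, 90, 124, 2216]]
[[50, 50, 51, 51, 52, 53, 54, 56, 56, 58, 59, 60, 62, 65, 65, 69, 72, 72, 102, 102, 103, 240, 240, 240, 254, 234, 234, 235, 235, 234, 235, 235, 231, 128, 234, 236, 237, 237, 233, 235, 238, 238, 237, 236, 236, 236, 234, 233, 173, 158, 158, 156, 152, 151, 153, 153, 151, 132, 147, 147, 148, 150, 147, 143, 62]]
```

The cover sits within about 1 mm of its predicted place, the gripper is clear of it, and the clips held. Handing in.

```bash
python3 -c "
from bench import ticket; print(ticket.job_done())"
```

```text
the job is handed in; nothing more can be done
None
```

I handed the job in at about 26 s of the 50 s allowed: the lowest plate lies in the pump's pocket and the cover is pressed home and released. The clips held against a 19 N upward pull, but I did not check the three plates left in the chute after the draw, and no verdict was returned.

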